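# Check post sockets on the gauge pin and sort them

### The arm

A 6-joint arm with a two-finger parallel gripper is mounted at the origin on a cart in front of the work surface, level with it; the furniture and walls round the work are solid. World frame = base frame: x ahead of the robot, y to its left, z up, the work surface at z = 0. Lengths are in m, angles in rad, forces in N, time in s.
With the tool pointing down it reaches from about 0.3 to 0.95 m from the base axis. Payload 3.1 kg.
Tool frame: the origin (TCP) lies on the centre line of the jaws, within the pads' length; the fingertips stand 14 mm ahead of it and the grasp point (between the pads) lies 5 mm behind it; z points along the fingers, y is the line along which they close (so a half turn about z gives the same grasp; the last joint's range is limited). The gripper opens to 85 mm and grips with 20 to 120 N. Pads are 22 mm wide; open, the fingers measure 114 mm over their backs; the gripper's body (76 mm by 85 mm) begins 54 mm behind the grasp point. The pads swing forward as they close: fully open they stand 13 mm farther back than shut.
Start: joints at [-1.32, 0.308, 1.634, -0, 1.2, -0.07], TCP at [0.197, -0.593, 0.245] pointing down, gripper open.
Joint ranges: [-3.06, 3.06], [-0.79, 1.96], [0.05, 2.63], [-1.19, 4.34], [0.05, 2.64], [-2.94, 2.94]. Speed limits (rad/s): [2.79, 2.79, 3.14, 3.14, 3.14, 3.14].

### API

Orientations are given as a unit quaternion [x, y, z, w].
In Python, from plant import ctrl, imaging, order gives the robot as it stands.
- The arm moves only by the tool arm_command, never from a script. Its argument "steps" is a list of rows, each a list of 7 numbers: the shift along the tool's x, y, z in mm, then the turn, a rotation vector about the tool's x, y, z in degrees, then the opening, from -1 (shut) to 1 (fully open). In form: [[dx, dy, dz, wx, wy, wz, jaw], ...]. A call has 1 to 10 rows; each row shifts and turns the commanded pose from where the row before left it, along the tool's axes as they then stand; what a row does not reach is not made up. A row lasts 1/8 s, in which the tool goes at most 62.5 mm and 10.7 degrees, less where a joint would pass 70% of its speed; a pose out of reach is approached as far as the arm can. A call with a gripper value outside its range is refused whole. The fingers move at their own pace and stop on an object; the grip force is fixed at half the most. Time passes only in rows, so rows that do not move let the fingers close. It gives the time, the measured TCP pose, the force, the opening and the grip force at its end, in the units of the state.
- ctrl.observe(): the state, without advancing time (a new reading comes with each control period).
- imaging.camera(name): name is "scene" or "top"; returns the picture (400x640x3 uint8, red, green, blue); there is no depth.
- imaging.get_calibration(name): a dict with "camera_matrix" (3x3 intrinsics, pixels), "k1" (the pictures are not rectified: a ray, as slopes to the right and down, at radius r is drawn at 1 + k1 r^2 times it, then the intrinsics apply), "rvec" (rotation vector, rad) and "tvec" (3), from world to camera coordinates, as OpenCV has them. Camera axes: x right, y down, z forward; pixel columns grow to the right and rows downward; lengths in m; the calibration is good to about 2 mm. A picture is of the moment at which its call begins. get_calibration takes no time and is no camera call.
- order.finish_job(): hands the job in; it is judged then, once.
The state is a dict: "t": time; "joints": joint angles; "qvel": joint speeds; "tau": joint torques, N m; "eef_pos": TCP position; "tool_rot": TCP orientation; "contact_force": force on the tool from outside, world axes, zero at the start; "ft_torque": the same for the moment, N m; "width": finger opening in m; "grip_force": force on a finger pad.
Only numpy, scipy, OpenCV 4.12 (cv2) and the standard library are available. Lean on these libraries where they do the work, as an engineer would, in place of code of your own. Each camera call takes 0.05 s, during which the arm holds its last target. There are 200 camera calls.

### The job

Check the three aluminium post sockets on the horizontal gauge pin: put them in the gauge's lane with the bore towards the pin and push them onto it from behind to find the one that slides on. Leave the one that fits pushed fully home on the pin, hard against the stop face, and put the two that do not fit flat on their base, right way up and side by side, in the shallow grey tray. Leave the vial, the dropper bottle and the objective where they stand.

Things in the scene. Friction and masses are not known exactly. Their poses are not given: they have to be found in the camera images.
- gauge: grey gauge, fixed. Origin on the desk, mid lane, in the plane of the stop face (44 mm high); x points along the lane into the stop block, z up. The lane is the bare desk between two cheeks 34 mm apart, 14 mm thick, 36 mm high, from x = 0 to -50 mm, open above and at the -x end. A socket that is home is flush with the cheeks' ends (its origin at x = -25 mm)
- gauge_pin_tip (a point): centre of the tip of the gauge pin: horizontal steel pin, 12 mm in diameter, that sticks 32 mm out of the stop face along the lane, its axis 15 mm above the desk. A socket that does not fit stops here and stands 32 mm out of the cheeks, where it can be gripped
- gauge_mouth (a point): mouth of the lane, on the desk between the cheeks' ends, 50 mm from the stop face; in front of it two low rails, 8 mm high and 44 mm long, flare from 40 to 64 mm apart; the cheeks' last 13 mm are bevelled, from 34 to 40 mm apart, to guide a pushed socket in
- socket_a: post socket: plain pale aluminium block 50 (x) x 30 (y) x 30 (z) mm, origin at the centre of its underside, z up. A blind bore along x, 38 mm deep, 15 mm above the underside, opens at the +x end; the -x end is closed and flat. All three look alike: in one the bore is 18 mm wide and goes over the pin, in the others it is 10 mm and stops at the pin's tip
- socket_b: post socket: plain pale aluminium block 50 (x) x 30 (y) x 30 (z) mm, origin at the centre of its underside, z up. A blind bore along x, 38 mm deep, 15 mm above the underside, opens at the +x end; the -x end is closed and flat. All three look alike: in one the bore is 18 mm wide and goes over the pin, in the others it is 10 mm and stops at the pin's tip
- socket_c: post socket: plain pale aluminium block 50 (x) x 30 (y) x 30 (z) mm, origin at the centre of its underside, z up. A blind bore along x, 38 mm deep, 15 mm above the underside, opens at the +x end; the -x end is closed and flat. All three look alike: in one the bore is 18 mm wide and goes over the pin, in the others it is 10 mm and stops at the pin's tip
- tray: shallow grey plastic tray, fixed, 120 (x) x 150 (y) x 15 mm high, walls and floor 4 mm thick; origin at the centre of its underside, z up
- vial: bystander: small brown vial with a black cap, 25 mm in diameter, 62 mm high, origin at the centre of its underside
- dropper: bystander: small white dropper bottle with a red cap, 27 mm in diameter, 68 mm high, origin at the centre of its underside
- objective: bystander: microscope objective standing upright, 35 mm in diameter, 50 mm high, origin at the centre of its underside

How it is judged:
By the outcome, as a careful person would: the job done as asked, in the order asked, and still so for the second after the job is handed in, with the robot touching nothing.
It also fails if it takes over 72 s, if anything falls off the work surface, if the arm or the gripper's body presses on something with over 40 N, if the wrist force passes 120 N, or if a joint passes its speed limit or range.

## Working session

There is one attempt and no reset: what is moved stays moved. The work goes in short steps, Python scripts to look and compute and a tool call to move; the robot and the scene stay as the last step left them, time stands still between calls to the robot, and variables do not carry over. Pictures are saved under pics/ and viewed, at most 10 in all, crops included, and the job is handed in when it is done.

Besides the shell and the picture viewer there is one more tool, called after "Request:" in YAML: its name, and indented under it one key for each argument. arm_command: Moves the arm, as the interface text tells. Its arguments: {"type":"object","properties":{"steps":{"type":"array"}},"required":["steps"]}

```bash
mkdir -p pics
python3 - <<'E'
from plant import ctrl, imaging
import cv2
for n in("scene","top"):
    im=imaging.camera(n); cv2.imwrite(f"pics/{n}0.png",cv2.resize(im[...,::-1],(800,500),interpolation=cv2.INTER_CUBIC)); cv2.imwrite(f"pics/{n}_raw0.png",im[...,::-1])
    print(imaging.get_calibration(n))
print(ctrl.observe())
E
```

```text
{'camera_matrix': array([[432.25501444,   0.        , 324.01401366],
       [  0.        , 432.25501444, 206.28676681],
       [  0.        ,   0.        ,   1.        ]]), 'k1': -0.022123047442406417, 'rvec': array([ 0.70350133, -2.6544236 ,  1.04093787]), 'tvec': array([0.5722512 , 0.12278159, 0.79669781])}
{'camera_matrix': array([[365.9934659 ,   0.        , 318.64904516],
       [  0.        , 365.9934659 , 203.40731379],
       [  0.        ,   0.        ,   1.        ]]), 'k1': -0.05829657857984723, 'rvec': array([ 2.1870568 , -2.11857477,  0.22472264]), 'tvec': array([0.12382758, 0.56069209, 0.79152735])}
{'t': 0.1, 'joints': array([-1.31970770e+00,  3.08953846e-01,  1.63508840e+00, -3.02108036e-05,
        1.19972026e+00, -6.97060725e-02]), 'qvel': array([-0.00116363, -0.00153523, -0.00319814,  0.00049505,  0.00091029,
       -0.00135839]), 'tau': array([-1.15767332e-03, -4.16409194e+01, -2.77643591e+01, -9.22403342e-05,
        4.06563340e-03, -1.81209151e-05]), 'eef_pos': array([ 0.19685353, -0.59240952,  0.24412565]), 'tool_rot': array([ 9.87162442e-01,  1.59715795e-01, -1.12272141e-04, -1.07919437e-03]), 'contact_force': array([-0.0423692 ,  0.92543998,  0.30010837]), 'ft_torque': array([-0.01900281,  0.02446363,  0.01086409]), 'grip_force': 0.0, 'width': 0.08518406368523601}
```

View pics/top0.png

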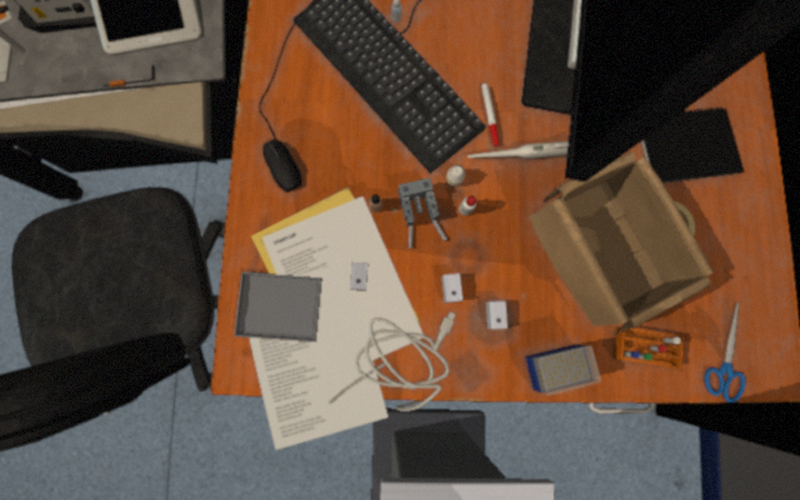

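View pics/scene0.png

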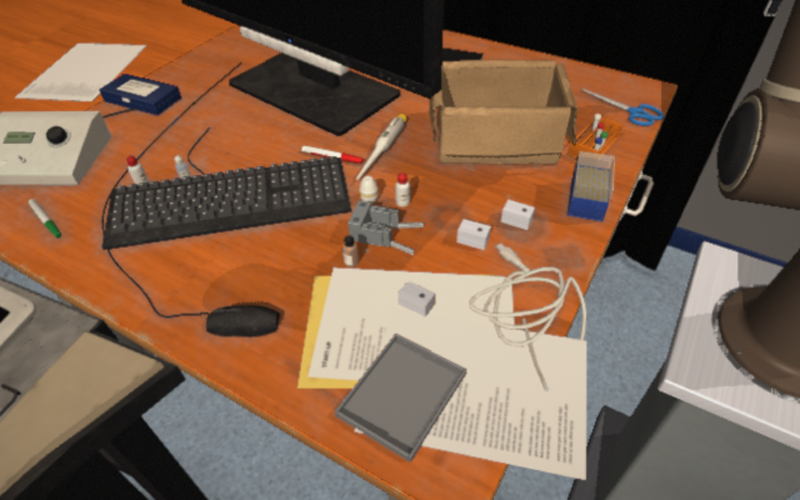

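Top: sockets near (359,276), (453,287), (497,315); gauge (420,205) with its mouth towards the robot; tray (280,306). Next, enlarged crops.

Run:
```python
import cv2,numpy as np
a=cv2.imread("pics/top_raw0.png"); b=cv2.imread("pics/scene_raw0.png")
# top crop cols 265-425 rows 130-280 
c=cv2.resize(a[140:265,270:420],None,fx=5,fy=4.8,interpolation=cv2.INTER_CUBIC)
c=cv2.resize(a[140:260,265:425],None,fx=5,fy=5,interpolation=cv2.INTER_CUBIC); cv2.imwrite("pics/tc.png",c)
c=cv2.resize(b[135:255,270:430],None,fx=5,fy=5,interpolation=cv2.INTER_CUBIC); cv2.imwrite("pics/sc.png",c)
```

```text
(no output)
```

View pics/tc.png

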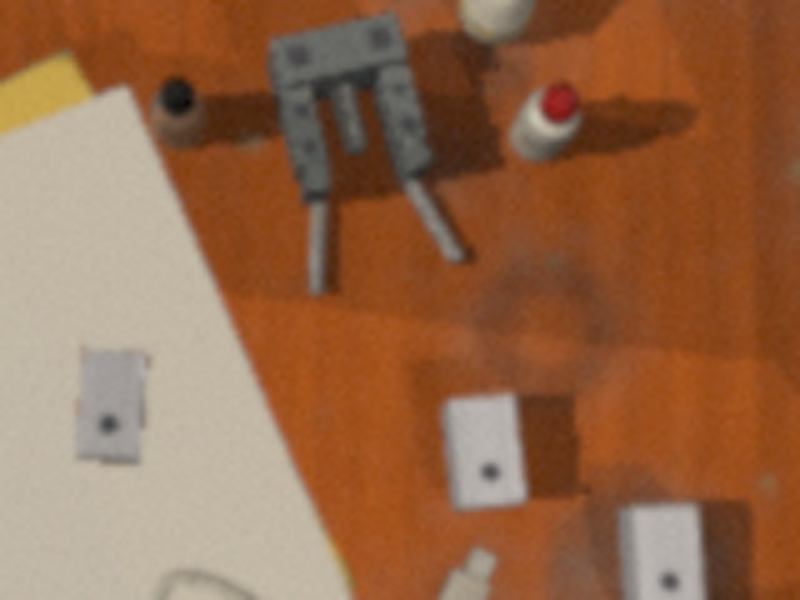

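View pics/sc.png

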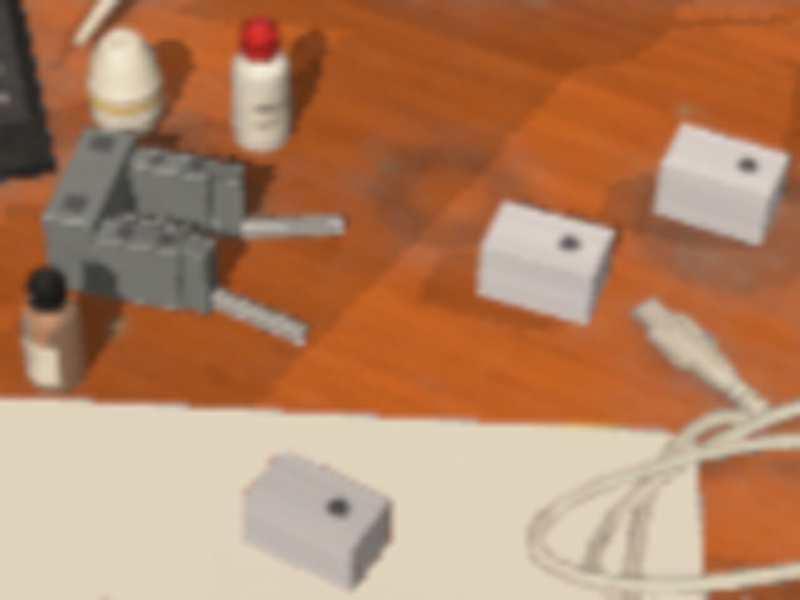

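Run:
```python
import cv2,numpy as np
a=cv2.imread("pics/top_raw0.png"); b=cv2.imread("pics/scene_raw0.png")
R=lambda i,f:cv2.resize(i,None,fx=f,fy=f,interpolation=cv2.INTER_CUBIC)
m=np.zeros((600,800,3),np.uint8)
m[:300,:400]=R(a[230:270,365:415],8)[:300] if 0 else cv2.copyMakeBorder(R(a[230:267,380:430],8),0,4,0,0,0)
m[:300,400:]=R(a[210:285,180:280],4)
m[300:,:440]=R(b[260:370,260:380],4)[:300,:440] if 0 else cv2.resize(b[260:370,260:421],(440,300),interpolation=cv2.INTER_CUBIC)
m[300:,440:]=R(a[205:245,275:323],7.5)[:300,:360]
cv2.imwrite("pics/m.png",m)
```

```text
(no output)
```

View pics/m.png

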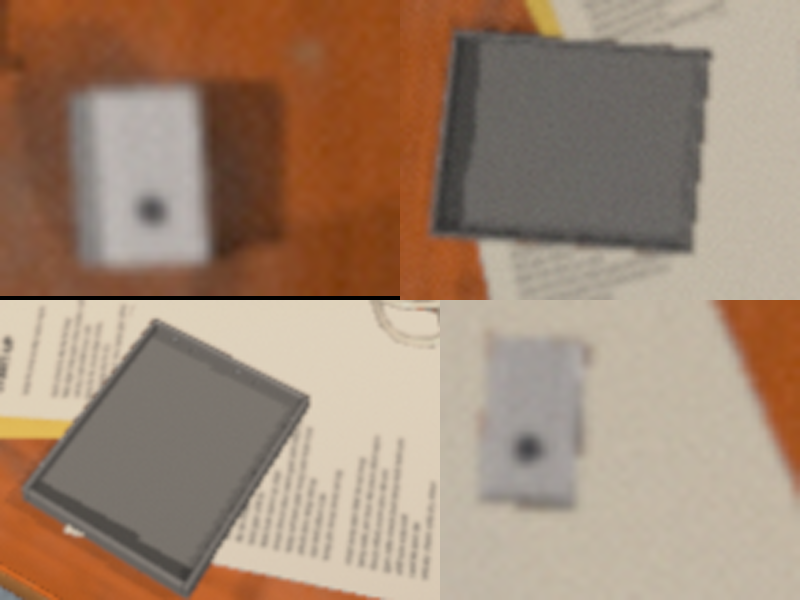

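Crops show each socket with a set-screw dot at its robot-side end and a plain (closed) face there, so the bores point away from the robot, towards the gauge. I'll fit poses from hand-read corners in both views.

```bash
cat > fit.py <<'E'
import numpy as np,cv2
from scipy.optimize import least_squares
from plant import imaging
C={n:imaging.get_calibration(n) for n in("scene","top")}
def proj(n,P):
    c=C[n]; return cv2.projectPoints(np.array(P,float).reshape(-1,1,3),c["rvec"],c["tvec"],c["camera_matrix"],np.array([c["k1"],0,0,0,0]))[0][:,0]
def crop(o,s,off=(0,0)):
    s=np.array(s)*np.ones(2); return lambda p:(np.array(p)-off+.5)/s-.5+o
tc=crop((265,140),5); sc=crop((270,135),5); m1=crop((380,230),8); m2=crop((180,210),4,(400,0)); m3=crop((260,260),(440/161,300/110),(0,300)); m4=crop((275,205),7.5,(440,300))
def tri(a,b):
    f=lambda p:np.r_[proj("top",p)[0]-a,proj("scene",p)[0]-b]
    return least_squares(f,[.5,0,.02]).x
def fit(obs,x0,name,freez=True):
    # obs: (cam, model pt mm, px)
    def f(q):
        R=cv2.Rodrigues(np.array([0,0,q[3]]))[0]; t=np.array([q[0],q[1],q[2] if freez else 0])
        return np.concatenate([proj(c,R@(np.array(m)/1e3)+t)[0]-p for c,m,p in obs])
    r=least_squares(f,x0,loss="soft_l1"); print(name,(r.x[:3]*1e3).round(1),"yaw",np.degrees(r.x[3]).round(1),"res",f(r.x).reshape(-1,2).round(1).tolist()); return r.x
E
cat > go.py <<'E'
from fit import *
K=[(25,15,30),(25,-15,30),(-25,-15,30),(-25,15,30)]
S={"A":([m4(p) for p in[(487,340),(582,343),(573,505),(481,498)]],[sc(p) for p in[(245,493),(285,455),(390,497),(352,542)]],m4((528,449)),sc((338,507))),
"B":([tc(p) for p in[(445,400),(517,393),(527,503),(455,508)]],[sc(p) for p in[(480,250),(507,203),(613,235),(590,287)]],tc((490,471)),sc((570,243))),
"C":([m1(p) for p in[(100,88),(198,88),(212,263),(108,265)]],[sc(p) for p in[(660,168),(683,124),(789,155),(768,200)]],m1((151,211)),sc((747,165)))}
for k,(t,s,h,g) in S.items():
    fit([("top",m,p) for m,p in zip(K,t)]+[("scene",m,p) for m,p in zip(K,s)],[.5,0,0,0],k); print(" hole",(tri(h,g)*1e3).round(1))
K=[(60,75,15),(60,-75,15),(-60,-75,15),(-60,75,15)]
fit([("top",m,m2(p)) for m,p in zip(K,[(456,33),(710,52),(691,250),(433,236)])]+[("scene",m,m3(p)) for m,p in zip(K,[(25,493),(155,320),(308,400),(187,595)])],[.4,.3,0,0],"tray")
T=[((0,31,44),(283,85)),((0,-31,44),(408,58)),((-32,0,15),(355,150)),((-50,31,36),(303,200)),((-50,-31,36),(430,167))]
Sc=[((0,31,44),(85,220)),((0,-31,44),(135,137)),((-50,31,36),(215,240)),((-50,-31,36),(243,165))]
fit([("top",m,tc(p)) for m,p in T]+[("scene",m,sc(p)) for m,p in Sc],[.6,0,0,0],"gauge")
print("rail ends",[(tri(tc(a),sc(b))*1e3).round(1).tolist() for a,b in[((316,292),(303,342)),((462,262),(343,228))]])
for n,a,b in(("vial",(178,95),(46,282)),("drop",(561,102),(262,38))): print(n,(tri(tc(a),sc(b))*1e3).round(1))
E
python3 go.py
```

```text
A [516.3 213.4   2.2] yaw -1.6 res [[0.0, -0.6], [0.4, -0.2], [0.1, -0.2], [-0.8, -0.0], [-0.4, 0.6], [-0.2, -1.9], [1.0, -0.2], [0.7, 1.4]]
 hole [507.5 213.9  31.3]
B [501.   39.5  -2.1] yaw 5.3 res [[0.9, -0.2], [-0.8, 0.4], [-0.9, -0.1], [0.6, -0.3], [0.1, -0.2], [-0.4, 0.5], [0.2, 0.5], [0.2, -0.9]]
 hole [491.3  37.9  31.1]
C [453.9 -47.4  -2.6] yaw 3.4 res [[-0.3, 0.1], [0.2, -0.3], [-0.2, -0.5], [0.0, -0.3], [0.3, -0.5], [0.2, 0.4], [0.3, 0.5], [0.3, -0.3]]
 hole [443.3 -45.3  31.6]
tray [457.1 359.8  -6.2] yaw -2.0 res [[0.0, -0.9], [0.3, -1.2], [0.4, 1.1], [-0.2, 0.1], [-1.3, 0.1], [-0.2, 0.3], [1.0, 0.2], [0.6, -0.1]]
gauge [674.3 110.9   2.9] yaw 15.3 res [[-0.8, 0.2], [-0.1, -0.1], [-0.1, 0.4], [0.1, -1.6], [0.4, -0.9], [1.8, 0.8], [0.4, -1.3], [-1.4, 3.4], [0.7, -0.7]]
rail ends [[577.8, 118.0, -1.1], [596.0, 47.6, -0.5]]
vial [657.2 187.5  57.2]
drop [660.   10.4  58.2]
```

```bash
cat > ov.py <<'E'
from fit import *
import sys
x,y,w=[float(v) for v in sys.argv[1:4]]
a=cv2.imread("pics/top_raw0.png"); b=cv2.imread("pics/scene_raw0.png")
R=cv2.Rodrigues(np.array([0,0,np.radians(w)]))[0]
segs=[]
for s in(1,-1):
    segs+=[[(0,s*31,44),(0,-s*31,44)],[(0,s*31,36),(-50,s*31,36),(-50,s*20,36),(-37,s*17,36),(0,s*17,36)],[(-50,s*31,36),(-50,s*31,0)],[(-50,s*20,0),(-94,s*32,0)],[(-50,s*20,8),(-94,s*32,8)]]
segs+=[[(0,6,15),(-32,6,15),(-32,-6,15),(0,-6,15)]]
out=[]
for n,im,o,(W,H),f in(("top",a,(312,138),(56,64),7),("scene",b,(272,158),(72,54),7)):
    c=cv2.resize(im[o[1]:o[1]+H,o[0]:o[0]+W],None,fx=f,fy=f,interpolation=cv2.INTER_CUBIC)
    for s in segs:
        p=proj(n,[R@(np.array(q)/1e3)+[x/1e3,y/1e3,0] for q in s]); p=((p-o+.5)*f-.5).round().astype(np.int32)
        cv2.polylines(c,[p],False,(0,255,255),1)
    out.append(cv2.copyMakeBorder(c,0,460-c.shape[0],0,0,0) if c.shape[0]<460 else c[:460])
m=np.hstack(out); m=cv2.resize(m,None,fx=800/m.shape[1],fy=800/m.shape[1]); cv2.imwrite(sys.argv[4],m)
E
python3 - <<'E'
from fit import *
T=[((0,31,44),(283,85)),((0,-31,44),(408,58)),((-32,0,15),(355,150)),((-50,31,36),(303,200)),((-50,-31,36),(430,167)),((-94,32,8),(325,291)),((-94,-32,8),(450,262))]
Sc=[((0,31,44),(85,220)),((0,-31,44),(135,137)),((-50,-31,36),(243,165)),((-94,32,8),(308,333)),((-94,-32,8),(343,232))]
fit([("top",m,tc(p)) for m,p in T]+[("scene",m,sc(p)) for m,p in Sc],[.6,0,0,0],"gauge",False)
E
python3 ov.py 676 109 15 pics/ov1.png
```

```text
gauge [675.3 110.3   1.1] yaw 14.8 res [[-0.6, -0.0], [-0.0, -0.1], [-0.1, 0.3], [0.1, -1.9], [0.3, -0.9], [-1.2, 0.3], [-0.4, 0.3], [1.5, 1.5], [0.3, -0.6], [0.5, 0.2], [-0.3, -1.2], [-0.1, -0.9]]
```

View pics/ov1.png

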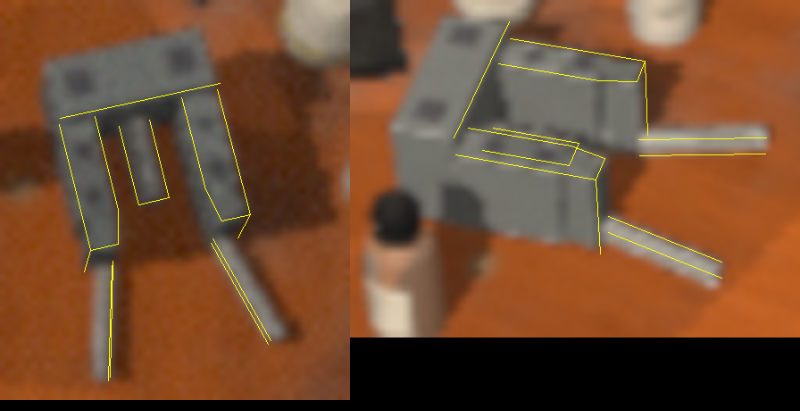

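```bash
cat > mv.py <<'E'
import sys,numpy as np
from plant import ctrl
from scipy.spatial.transform import Rotation as Ro
G=np.array([675.5,110.2]); GY=15.
def ax(w): w=np.radians(w); return np.array([np.cos(w),np.sin(w)])
def main(mode,a,b,z,yaw=None):
    s=ctrl.observe(); p=s["eef_pos"]*1e3; R=Ro.from_quat(s["tool_rot"]).as_matrix(); ph=np.degrees(np.arctan2(R[1,0],R[0,0]))
    if mode=="g": yaw=GY; t=G+a*ax(GY)+b*ax(GY+90)
    else: t=np.array([a,b])
    d=t-p[:2]; x,y=ax(yaw),ax(yaw-90)
    print("wz %.1f then dx %.1f dy %.1f dz %.1f | at %s phi %.1f tilt %s target %s"%(ph-yaw,d@x,d@y,p[2]-z,p.round(1),ph,R[:,2].round(3),t.round(1)), "gauge coords", [round(v,1) for v in((p[:2]-G)@ax(GY),(p[:2]-G)@ax(GY+90))],"w",round(s["width"]*1e3,1),"f",s["contact_force"].round(1))
if __name__=="__main__": main(sys.argv[1],*map(float,sys.argv[2:]))
E
python3 mv.py w 443.6 -46.6 90 3.4
```

```text
wz 15.0 then dx 278.7 dy -530.2 dz 154.1 | at [ 196.9 -592.4  244.1] phi 18.4 tilt [-0.001  0.002 -1.   ] target [443.6 -46.6] gauge coords [np.float64(-644.2), np.float64(-554.8)] w 85.2 f [-0.   0.9  0.3]
```

Request:
arm_command:
  steps:
    - [0,0,0,0,0,7.5,1]
    - [0,0,0,0,0,7.5,1]
    - [25,-48,0,0,0,0,1]
    - [25,-48,0,0,0,0,1]
    - [25,-48,0,0,0,0,1]
    - [25,-48,0,0,0,0,1]
    - [25,-48,10,0,0,0,1]
    - [25,-48,20,0,0,0,1]
    - [25,-48,20,0,0,0,1]
    - [25,-48,20,0,0,0,1]

```text
t: 1.35
eef_pos: [0.3744, -0.1963, 0.1747]
tool_rot: [1.0, 0.029, 0.0, 0.0]
contact_force: [0.5, -0.1, -0.1]
width: 0.0851
grip_force: 0.0
```

Request:
arm_command:
  steps:
    - [25,-48,20,0,0,0,1]
    - [25,-48,20,0,0,0,1]
    - [28,-48,20,0,0,0,1]
    - [0,0,0,0,0,0,1]
    - [0,0,0,0,0,0,1]

```text
t: 1.98
eef_pos: [0.443, -0.0497, 0.115]
tool_rot: [1.0, 0.03, -0.001, 0.0]
contact_force: [0.3, -0.4, 0.1]
width: 0.0854
grip_force: 0.0
```

```bash
python3 mv.py w 443.6 -46.6 22 3.4; python3 -c "
from plant import imaging;import cv2,numpy as np
a=imaging.camera('top');b=imaging.camera('scene')
cv2.imwrite('pics/l1.png',np.hstack([cv2.resize(a[180:290,320:430],(400,400)),cv2.resize(b[110:220,340:450],(400,400))])[...,::-1])"
```

```text
wz 0.1 then dx 0.8 dy -3.0 dz 93.0 | at [443.  -49.7 115. ] phi 3.5 tilt [-0.001 -0.    -1.   ] target [443.6 -46.6] gauge coords [np.float64(-266.0), np.float64(-94.2)] w 85.4 f [ 0.3 -0.4  0.1]
```

View pics/l1.png

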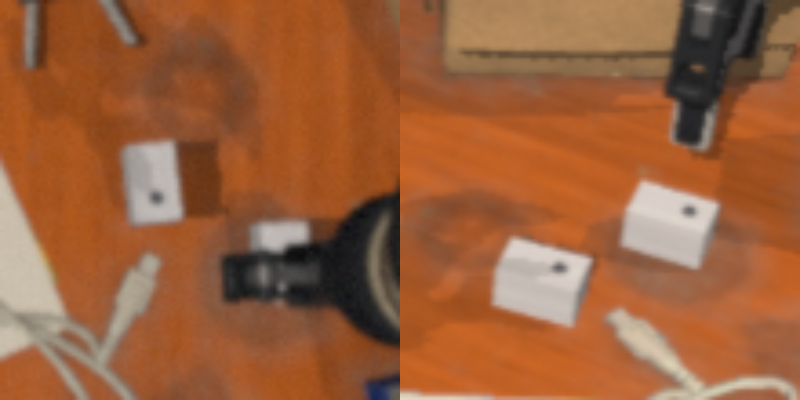

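Top crop: gripper centred over the rear of socket C (about (270,275) in the crop). Descend and grip.

Request:
arm_command:
  steps:
    - [1,-3,30,0,0,0,1]
    - [0,0,35,0,0,0,1]
    - [0,0,27,0,0,0,1]
    - [0,0,0,0,0,0,-1]
    - [0,0,0,0,0,0,-1]
    - [0,0,0,0,0,0,-1]
    - [0,0,0,0,0,0,-1]
    - [0,0,0,0,0,0,-1]

```text
t: 3.08
eef_pos: [0.446, -0.0472, 0.025]
tool_rot: [1.0, 0.03, 0.002, 0.001]
contact_force: [-1.2, -1.5, 7.0]
width: 0.0288
grip_force: 60.8
```

```bash
python3 mv.py g -100 0 60
```

```text
wz -11.6 then dx 162.4 dy -92.6 dz -35.0 | at [446.  -47.2  25. ] phi 3.4 tilt [ 0.004 -0.001 -1.   ] target [578.9  84.3] gauge coords [np.float64(-262.4), np.float64(-92.6)] w 28.8 f [-1.2 -1.5  7. ]
```

Request:
arm_command:
  steps:
    - [0,0,-30,0,0,0,-1]
    - [0,0,-35,0,0,0,-1]
    - [0,0,0,0,0,-5.8,-1]
    - [0,0,0,0,0,-5.8,-1]
    - [35,-20,0,0,0,0,-1]
    - [40,-24,0,0,0,0,-1]
    - [40,-24,0,0,0,0,-1]
    - [40,-24,0,0,0,0,-1]
    - [20,0,0,0,0,0,-1]
    - [0,0,0,0,0,0,-1]

```text
t: 4.32
eef_pos: [0.5907, 0.0883, 0.0887]
tool_rot: [0.991, 0.131, 0.001, 0.0]
contact_force: [0.1, 0.4, -0.9]
width: 0.029
grip_force: 59.8
```

```bash
python3 mv.py g -86 0 26
```

```text
wz 0.1 then dx 1.6 dy 0.8 dz 62.7 | at [590.7  88.3  88.7] phi 15.1 tilt [ 0.001  0.    -1.   ] target [592.4  87.9] gauge coords [np.float64(-87.6), np.float64(0.8)] w 29.0 f [ 0.1  0.4 -0.9]
```

Request:
arm_command:
  steps:
    - [1,1,30,0,0,0,-1]
    - [0,0,20,0,0,0,-1]
    - [0,0,11,0,0,0,-1]
    - [0,0,0,0,0,0,-1]

```text
t: 4.82
eef_pos: [0.5902, 0.0865, 0.0268]
tool_rot: [0.991, 0.13, -0.001, -0.0]
contact_force: [0.2, -0.3, -1.4]
width: 0.029
grip_force: 59.9
```

```bash
python3 mv.py g -86 0 26;  python3 -c "
from plant import imaging;import cv2,numpy as np
a=imaging.camera('top');b=imaging.camera('scene')
cv2.imwrite('pics/l2.png',np.hstack([cv2.resize(a[130:230,300:400],(400,400)),cv2.resize(b[140:240,270:370],(400,400))])[...,::-1])"
```

```text
wz -0.0 then dx 2.6 dy -0.8 dz 0.8 | at [590.2  86.5  26.8] phi 15.0 tilt [-0.001 -0.    -1.   ] target [592.4  87.9] gauge coords [np.float64(-88.6), np.float64(-0.8)] w 29.0 f [ 0.2 -0.3 -1.4]
```

View pics/l2.png

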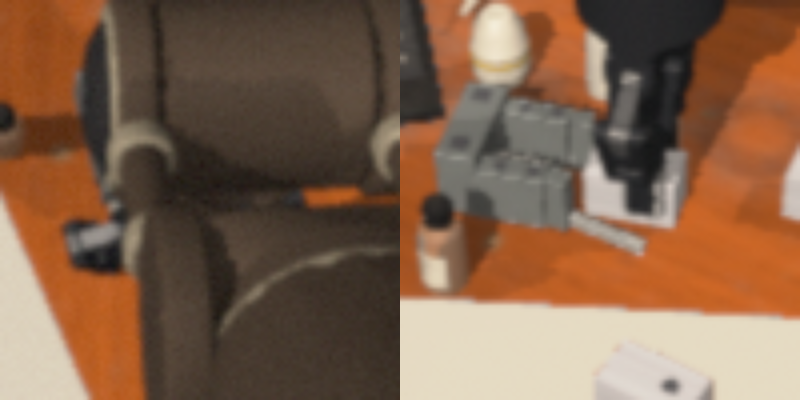

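Scene crop: socket flat between the rails, its front at the cheek ends. Release, go behind it, shut the fingers and push.

Request:
arm_command:
  steps:
    - [0,0,1,0,0,0,-1]
    - [0,0,0,0,0,0,0.2]
    - [0,0,0,0,0,0,0.2]
    - [0,0,-20,0,0,0,0.2]
    - [0,0,-25,0,0,0,0.2]
    - [-20,0,0,0,0,0,-1]
    - [-20,0,0,0,0,0,-1]
    - [0,0,15,0,0,0,-1]
    - [0,0,15,0,0,0,-1]
    - [0,0,15,0,0,0,-1]

```text
t: 6.18
eef_pos: [0.5527, 0.0766, 0.0252]
tool_rot: [0.991, 0.13, 0.0, -0.0]
contact_force: [1.2, 0.5, -0.4]
width: -0.0003
grip_force: 0.0
```

```bash
python3 mv.py g -93 0 22
```

```text
wz -0.0 then dx 34.3 dy -0.7 dz 3.2 | at [552.7  76.6  25.2] phi 15.0 tilt [ 0.  0. -1.] target [585.7  86.1] gauge coords [np.float64(-127.3), np.float64(-0.7)] w -0.3 f [ 1.2  0.5 -0.4]
```

Request:
arm_command:
  steps:
    - [5,-0.5,3,0,0,0,-1]
    - [6,0,0,0,0,0,-1]
    - [6,0,0,0,0,0,-1]
    - [5,0,0,0,0,0,-1]
    - [4,0,0,0,0,0,-1]

```text
t: 6.8
eef_pos: [0.5774, 0.0837, 0.0236]
tool_rot: [0.991, 0.13, -0.0, 0.0]
contact_force: [-1.9, -0.3, 1.4]
width: -0.0004
grip_force: 0.9
```

Request:
arm_command:
  steps:
    - [4,0,0,0,0,0,-1]
    - [3,0,0,0,0,0,-1]
    - [3,0,0,0,0,0,-1]

```text
t: 7.18
eef_pos: [0.5867, 0.0863, 0.0233]
tool_rot: [0.991, 0.13, -0.0, 0.0]
contact_force: [-2.9, -1.0, 1.3]
width: -0.0001
grip_force: 0.9
```

Request:
arm_command:
  steps:
    - [3,0,0,0,0,0,-1]
    - [0,0,0,0,0,0,-1]

```text
t: 7.42
eef_pos: [0.5871, 0.0865, 0.0229]
tool_rot: [0.991, 0.131, -0.003, 0.0]
contact_force: [-6.1, -2.5, 5.6]
width: -0.0
grip_force: 3.5
```

Request:
arm_command:
  steps:
    - [3,0,0,0,0,0,-1]
    - [0,0,0,0,0,0,-1]

```text
t: 7.68
eef_pos: [0.5872, 0.0866, 0.0225]
tool_rot: [0.991, 0.131, -0.007, 0.0]
contact_force: [-11.5, -3.7, 10.0]
width: -0.0002
grip_force: 6.2
```

Request:
arm_command:
  steps:
    - [3,0,0,0,0,0,-1]
    - [0,0,0,0,0,0,-1]

```text
t: 7.92
eef_pos: [0.5872, 0.0868, 0.0221]
tool_rot: [0.991, 0.131, -0.01, 0.0]
contact_force: [-16.4, -5.8, 14.0]
width: -0.0001
grip_force: 8.9
```

C stops at the pin tip (TCP at −91.6, rear ≈ −82 as expected for a misfit). Take it to the tray.

Request:
arm_command:
  steps:
    - [-10,0,0,0,0,0,-1]
    - [-10,0,-5,0,0,0,-1]
    - [0,0,-25,0,0,0,0.2]
    - [0,0,-25,0,0,0,0.2]
    - [20,0,0,0,0,0,0.2]
    - [10,0,0,0,0,0,0.2]
    - [0,0,0,0,0,0,0.2]

```text
t: 8.8
eef_pos: [0.6057, 0.0913, 0.0783]
tool_rot: [0.991, 0.13, 0.0, -0.0]
contact_force: [0.0, -0.5, -0.1]
width: 0.051
grip_force: 0.0
```

```bash
python3 mv.py g -73 0 25
```

```text
wz -0.0 then dx -0.7 dy -0.2 dz 53.3 | at [605.7  91.3  78.3] phi 15.0 tilt [ 0.001  0.    -1.   ] target [605.   91.3] gauge coords [np.float64(-72.3), np.float64(-0.2)] w 51.0 f [ 0.  -0.5 -0.1]
```

Request:
arm_command:
  steps:
    - [0,0,28,0,0,0,0.2]
    - [0,0,25,0,0,0,0.2]
    - [0,0,0,0,0,0,-1]
    - [0,0,0,0,0,0,-1]
    - [0,0,0,0,0,0,-1]
    - [0,0,0,0,0,0,-1]
    - [0,0,-25,0,0,0,-1]
    - [0,0,-45,0,0,0,-1]
    - [0,0,0,0,0,8.5,-1]
    - [0,0,0,0,0,8.5,-1]

```text
t: 10.05
eef_pos: [0.6088, 0.0916, 0.0987]
tool_rot: [1.0, -0.02, 0.005, -0.001]
contact_force: [0.8, 0.1, -0.5]
width: 0.0286
grip_force: 61.1
```

```bash
python3 mv.py w 450 388 95 -2
```

```text
wz -0.3 then dx -169.0 dy -290.7 dz 3.7 | at [608.8  91.6  98.7] phi -2.3 tilt [ 0.009  0.001 -1.   ] target [450. 388.] gauge coords [np.float64(-69.3), np.float64(-0.7)] w 28.6 f [ 0.8  0.1 -0.5]
```

Request:
arm_command:
  steps:
    - [-25,-43,0,0,0,0,-1]
    - [-25,-43,0,0,0,0,-1]
    - [-25,-43,0,0,0,0,-1]
    - [-25,-43,0,0,0,0,-1]
    - [-25,-43,0,0,0,0,-1]
    - [-22,-38,0,0,0,0,-1]
    - [-20,-36,0,0,0,0,-1]
    - [0,0,0,0,0,0,-1]
    - [0,0,0,0,0,0,-1]

```text
t: 11.18
eef_pos: [0.4497, 0.3867, 0.0965]
tool_rot: [1.0, -0.017, 0.002, -0.001]
contact_force: [-0.2, 0.2, -0.5]
width: 0.0288
grip_force: 61.2
```

```bash
python3 mv.py w 450 388 30 -2
```

```text
wz 0.0 then dx 0.2 dy -1.3 dz 66.5 | at [449.7 386.7  96.5] phi -2.0 tilt [ 0.003  0.002 -1.   ] target [450. 388.] gauge coords [np.float64(-146.5), np.float64(325.5)] w 28.8 f [-0.2  0.2 -0.5]
```

Request:
arm_command:
  steps:
    - [0,0,30,0,0,0,-1]
    - [0,0,25,0,0,0,-1]
    - [0,0,8,0,0,0,-1]
    - [0,0,2,0,0,0,-1]
    - [0,0,0,0,0,0,-1]

```text
t: 11.8
eef_pos: [0.4495, 0.3861, 0.0312]
tool_rot: [1.0, -0.018, 0.001, -0.001]
contact_force: [-0.4, 0.8, -1.8]
width: 0.0287
grip_force: 61.2
```

Request:
arm_command:
  steps:
    - [0,0,1,0,0,0,-1]
    - [0,0,1,0,0,0,-1]
    - [0,0,0,0,0,0,-1]

```text
t: 12.18
eef_pos: [0.4484, 0.386, 0.0285]
tool_rot: [1.0, -0.018, 0.0, -0.0]
contact_force: [-0.7, 0.2, -2.4]
width: 0.0286
grip_force: 61.2
```

Request:
arm_command:
  steps:
    - [0,0,1,0,0,0,-1]
    - [0,0,0,0,0,0,-1]

```text
t: 12.42
eef_pos: [0.4485, 0.386, 0.0274]
tool_rot: [1.0, -0.018, 0.0, -0.0]
contact_force: [-0.0, 0.9, -0.6]
width: 0.0287
grip_force: 61.4
```

Request:
arm_command:
  steps:
    - [0,0,1,0,0,0,-1]
    - [0,0,0,0,0,0,-1]

```text
t: 12.68
eef_pos: [0.4485, 0.386, 0.0274]
tool_rot: [1.0, -0.018, -0.0, 0.0]
contact_force: [-1.9, -1.0, 5.6]
width: 0.0288
grip_force: 62.1
```

Request:
arm_command:
  steps:
    - [0,0,0,0,0,0,0]
    - [0,0,0,0,0,0,0]
    - [0,0,-25,0,0,0,0]
    - [0,0,-45,0,0,0,0]
    - [0,0,0,0,0,-7.3,0.5]

```text
t: 13.3
eef_pos: [0.4514, 0.3881, 0.1004]
tool_rot: [0.999, 0.048, 0.004, -0.002]
contact_force: [0.0, 0.9, 0.4]
width: 0.0592
grip_force: 0.0
```

```bash
python3 mv.py w 491.5 38.5 25 5.3
```

```text
wz 0.2 then dx 7.7 dy 351.8 dz 75.4 | at [451.4 388.1 100.4] phi 5.5 tilt [ 0.007  0.005 -1.   ] target [491.5  38.5] gauge coords [np.float64(-144.6), np.float64(326.4)] w 59.2 f [0.  0.9 0.4]
```

Request:
arm_command:
  steps:
    - [2,44,0,0,0,0,0.5]
    - [1,44,0,0,0,0,0.5]
    - [1,44,0,0,0,0,0.5]
    - [1,44,0,0,0,0,0.5]
    - [1,44,0,0,0,0,0.5]
    - [1,44,0,0,0,0,0.5]
    - [1,44,0,0,0,0,0.5]
    - [0,44,0,0,0,0,0.5]
    - [0,0,0,0,0,0,0.5]

```text
t: 14.42
eef_pos: [0.4892, 0.0337, 0.0963]
tool_rot: [0.999, 0.044, 0.0, 0.0]
contact_force: [-0.2, 0.6, 0.2]
width: 0.064
grip_force: 0.0
```

```bash
python3 mv.py w 491.5 38.5 25 5.3
```

```text
wz -0.3 then dx 2.8 dy -4.5 dz 71.3 | at [489.2  33.7  96.3] phi 5.0 tilt [ 0.001 -0.    -1.   ] target [491.5  38.5] gauge coords [np.float64(-199.8), np.float64(-25.6)] w 64.0 f [-0.2  0.6  0.2]
```

Request:
arm_command:
  steps:
    - [2,-3,30,0,0,0,0.5]
    - [0,0,30,0,0,0,0.5]
    - [0,0,10,0,0,0,0.5]
    - [0,0,0,0,0,0,-1]
    - [0,0,0,0,0,0,-1]
    - [0,0,0,0,0,0,-1]
    - [0,0,0,0,0,0,-1]
    - [0,0,-30,0,0,0,-1]
    - [0,0,-30,0,0,0,-1]
    - [0,0,0,0,0,-9.7,-1]

```text
t: 15.68
eef_pos: [0.4928, 0.0392, 0.0889]
tool_rot: [0.991, 0.133, 0.003, 0.0]
contact_force: [-0.3, -0.2, -2.1]
width: 0.0285
grip_force: 60.7
```

```bash
python3 mv.py g -87 0.5 85
```

```text
wz 0.2 then dx 107.9 dy -21.8 dz 3.9 | at [492.8  39.2  88.9] phi 15.2 tilt [ 0.006 -0.    -1.   ] target [591.3  88.2] gauge coords [np.float64(-194.9), np.float64(-21.3)] w 28.5 f [-0.3 -0.2 -2.1]
```

Request:
arm_command:
  steps:
    - [35,-7,0,0,0,0,-1]
    - [38,-8,0,0,0,0,-1]
    - [35,-7,0,0,0,0,-1]
    - [0,0,0,0,0,0,-1]
    - [0,0,25,0,0,0,-1]
    - [0,0,20,0,0,0,-1]
    - [0,0,12,0,0,0,-1]
    - [0,0,0,0,0,0,-1]

```text
t: 16.68
eef_pos: [0.5885, 0.0882, 0.0287]
tool_rot: [0.991, 0.13, -0.001, -0.0]
contact_force: [0.0, -0.6, -2.2]
width: 0.0286
grip_force: 60.6
```

```bash
python3 mv.py g -88 -0.5 26
```

```text
wz -0.0 then dx 1.7 dy 1.7 dz 2.7 | at [588.5  88.2  28.7] phi 15.0 tilt [-0.001 -0.    -1.   ] target [590.6  86.9] gauge coords [np.float64(-89.7), np.float64(1.2)] w 28.6 f [ 0.  -0.6 -2.2]
```

Request:
arm_command:
  steps:
    - [1,1,2,0,0,0,-1]
    - [0,0,1,0,0,0,-1]
    - [0,0,0,0,0,0,-1]
    - [0,0,0,0,0,0,0.2]
    - [0,0,0,0,0,0,0.2]
    - [0,0,-20,0,0,0,0.2]
    - [0,0,-25,0,0,0,0.2]
    - [-20,0,0,0,0,0,-1]
    - [-20,0,0,0,0,0,-1]
    - [0,0,15,0,0,0,-1]

```text
t: 17.92
eef_pos: [0.5524, 0.0773, 0.058]
tool_rot: [0.991, 0.13, 0.002, 0.0]
contact_force: [0.2, 0.1, -0.4]
width: 0.0006
grip_force: 0.0
```

Request:
arm_command:
  steps:
    - [0,0,15,0,0,0,-1]
    - [0,0,17,0,0,0,-1]
    - [0,0,0,0,0,0,-1]
    - [5,0,0,0,0,0,-1]
    - [6,0,0,0,0,0,-1]
    - [6,0,0,0,0,0,-1]
    - [5,0,0,0,0,0,-1]

```text
t: 18.8
eef_pos: [0.573, 0.0831, 0.0246]
tool_rot: [0.991, 0.13, -0.0, 0.0]
contact_force: [-3.2, -1.1, 1.8]
width: -0.0005
grip_force: 1.1
```

Request:
arm_command:
  steps:
    - [4,0,0,0,0,0,-1]
    - [4,0,0,0,0,0,-1]
    - [3,0,0,0,0,0,-1]
    - [3,0,0,0,0,0,-1]

```text
t: 19.3
eef_pos: [0.5864, 0.0867, 0.0242]
tool_rot: [0.991, 0.13, -0.0, 0.0]
contact_force: [-1.9, -0.4, 1.8]
width: 0.0002
grip_force: 1.2
```

Request:
arm_command:
  steps:
    - [3,0,0,0,0,0,-1]
    - [0,0,0,0,0,0,-1]

```text
t: 19.55
eef_pos: [0.5903, 0.0876, 0.0243]
tool_rot: [0.991, 0.13, 0.001, -0.0]
contact_force: [-0.6, -0.1, 0.7]
width: 0.0001
grip_force: 0.0
```

Request:
arm_command:
  steps:
    - [3,0,0,0,0,0,-1]
    - [0,0,0,0,0,0,-1]

```text
t: 19.8
eef_pos: [0.5928, 0.0884, 0.0243]
tool_rot: [0.991, 0.13, 0.001, -0.0]
contact_force: [0.1, -0.1, -0.1]
width: 0.0001
grip_force: 0.2
```

```bash
python3 mv.py g -93 0 22
```

```text
wz -0.0 then dx -7.5 dy 0.3 dz 2.3 | at [592.8  88.4  24.3] phi 15.0 tilt [ 0.001  0.    -1.   ] target [585.7  86.1] gauge coords [np.float64(-85.5), np.float64(0.3)] w 0.1 f [ 0.1 -0.1 -0.1]
```

B slides past the pin tip; push it home.

Request:
arm_command:
  steps:
    - [5,0,0,0,0,0,-1]
    - [5,0,0,0,0,0,-1]
    - [5,0,0,0,0,0,-1]
    - [4,0,0,0,0,0,-1]

```text
t: 20.3
eef_pos: [0.6112, 0.0933, 0.0242]
tool_rot: [0.991, 0.13, 0.0, -0.0]
contact_force: [-1.4, 0.6, 0.4]
width: 0.0002
grip_force: 0.5
```

Request:
arm_command:
  steps:
    - [3,0,0,0,0,0,-1]
    - [3,0,0,0,0,0,-1]
    - [2,0,0,0,0,0,-1]

```text
t: 20.68
eef_pos: [0.6177, 0.095, 0.0242]
tool_rot: [0.991, 0.13, -0.001, 0.0]
contact_force: [-5.3, -2.2, 4.4]
width: -0.0
grip_force: 2.5
```

Request:
arm_command:
  steps:
    - [3,0,0,0,0,0,-1]
    - [0,0,0,0,0,0,-1]

```text
t: 20.92
eef_pos: [0.6177, 0.0951, 0.0239]
tool_rot: [0.991, 0.131, -0.004, 0.0]
contact_force: [-8.8, -2.9, 6.5]
width: 0.0001
grip_force: 4.5
```

Request:
arm_command:
  steps:
    - [3,0,0,0,0,0,-1]
    - [0,0,0,0,0,0,-1]

```text
t: 21.18
eef_pos: [0.6178, 0.0952, 0.0237]
tool_rot: [0.991, 0.131, -0.008, 0.001]
contact_force: [-13.3, -4.8, 11.9]
width: 0.0
grip_force: 7.4
```

```bash
python3 mv.py g -60 0 22
```

```text
wz 0.0 then dx -0.3 dy 0.4 dz 1.7 | at [617.8  95.2  23.7] phi 15.0 tilt [-0.016 -0.003 -1.   ] target [617.5  94.7] gauge coords [np.float64(-59.7), np.float64(0.4)] w 0.0 f [-13.3  -4.8  11.9]
```

Home: stopped hard at −59.7, 32 mm past where C stopped. By elimination A does not fit; fetch it for the tray.

Request:
arm_command:
  steps:
    - [-10,0,0,0,0,0,-1]
    - [-15,0,-5,0,0,0,-1]
    - [0,0,-30,0,0,0,-1]
    - [0,0,-40,0,0,0,0.2]
    - [0,0,0,0,0,8.3,0.5]
    - [0,0,0,0,0,8.3,0.5]

```text
t: 21.92
eef_pos: [0.6008, 0.0904, 0.1009]
tool_rot: [1.0, -0.017, 0.002, -0.0]
contact_force: [0.0, -0.7, 0.4]
width: 0.0545
grip_force: 0.0
```

```bash
python3 mv.py w 507.5 213.7 25 -1.6
```

```text
wz -0.3 then dx -96.7 dy -120.6 dz 75.9 | at [600.8  90.4 100.9] phi -1.9 tilt [ 0.004  0.    -1.   ] target [507.5 213.7] gauge coords [np.float64(-77.3), np.float64(0.2)] w 54.5 f [ 0.  -0.7  0.4]
```

Request:
arm_command:
  steps:
    - [-32,-40,0,0,0,0,0.5]
    - [-32,-40,0,0,0,0,0.5]
    - [-32,-40,0,0,0,0,0.5]
    - [0,0,0,0,0,0,0.5]
    - [0,0,0,0,0,0,0.5]

```text
t: 22.55
eef_pos: [0.508, 0.213, 0.0998]
tool_rot: [1.0, -0.014, 0.001, -0.0]
contact_force: [0.4, -0.4, 0.1]
width: 0.0642
grip_force: 0.0
```

```bash
python3 mv.py w 507.5 213.7 25 -1.6;  python3 -c "
from plant import imaging;import cv2,numpy as np
a=imaging.camera('top');b=imaging.camera('scene')
cv2.imwrite('pics/l3.png',np.hstack([cv2.resize(a[140:280,180:355],(400,320)),cv2.resize(b[140:370,260:420],(400,575))[:320]] if 0 else [cv2.resize(a[130:300,180:370],(400,358)),cv2.resize(b[140:310,260:450],(400,358))])[...,::-1])"
```

```text
wz 0.0 then dx -0.5 dy -0.6 dz 74.8 | at [508.  213.   99.8] phi -1.6 tilt [ 0.002  0.    -1.   ] target [507.5 213.7] gauge coords [np.float64(-135.2), np.float64(142.7)] w 64.2 f [ 0.4 -0.4  0.1]
```

View pics/l3.png

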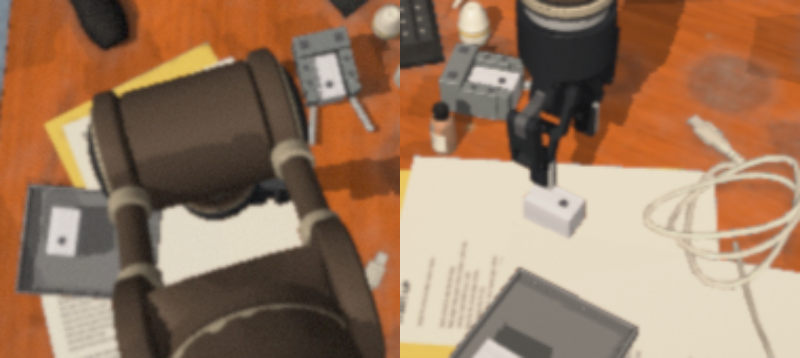

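The picture shows B flush in the gauge lane, C flat in the tray's left part at (65,232), vial and others standing. Grip A.

Request:
arm_command:
  steps:
    - [0,0,30,0,0,0,0.5]
    - [0,0,30,0,0,0,0.5]
    - [0,0,14,0,0,0,0.5]
    - [0,0,0,0,0,0,-1]
    - [0,0,0,0,0,0,-1]
    - [0,0,0,0,0,0,-1]
    - [0,0,0,0,0,0,-1]
    - [0,0,-35,0,0,0,-1]
    - [0,0,-35,0,0,0,-1]
    - [0,0,0,0,0,0,-1]

```text
t: 23.9
eef_pos: [0.5102, 0.214, 0.0986]
tool_rot: [1.0, -0.014, 0.004, -0.001]
contact_force: [-0.5, 0.1, 0.0]
width: 0.029
grip_force: 61.3
```

```bash
python3 mv.py w 450 331 95 -2
```

```text
wz 0.4 then dx -64.2 dy -114.8 dz 3.6 | at [510.2 214.   98.6] phi -1.6 tilt [ 0.007  0.002 -1.   ] target [450. 331.] gauge coords [np.float64(-132.8), np.float64(143.1)] w 29.0 f [-0.5  0.1  0. ]
```

Request:
arm_command:
  steps:
    - [-21,-38,0,0,0,0,-1]
    - [-21,-38,0,0,0,0,-1]
    - [-21,-38,0,0,0,0,-1]
    - [0,0,0,0,0,0,-1]
    - [0,0,25,0,0,0,-1]
    - [0,0,25,0,0,0,-1]
    - [0,0,15,0,0,0,-1]
    - [0,0,2,0,0,0,-1]
    - [0,0,0,0,0,0,-1]

```text
t: 25.02
eef_pos: [0.4466, 0.3272, 0.0298]
tool_rot: [1.0, -0.014, -0.002, 0.002]
contact_force: [-7.6, -4.6, 15.6]
width: 0.0286
grip_force: 64.4
```

Request:
arm_command:
  steps:
    - [0,0,1,0,0,0,-1]
    - [0,0,1,0,0,0,-1]
    - [0,0,0,0,0,0,-1]

```text
t: 25.4
eef_pos: [0.4466, 0.3273, 0.0298]
tool_rot: [1.0, -0.014, -0.002, 0.002]
contact_force: [-10.9, -7.9, 28.9]
width: 0.0286
grip_force: 66.1
```

Request:
arm_command:
  steps:
    - [0,0,-3,0,0,0,-1]
    - [0,0,0,0,0,0,-1]
    - [0,0,0,0,0,0,0]
    - [0,0,0,0,0,0,0]
    - [0,0,-25,0,0,0,0]
    - [0,0,-45,0,0,0,0]
    - [0,40,-40,0,0,0,0.5]
    - [0,45,-10,0,0,0,0.5]
    - [0,45,0,0,0,0,0.5]
    - [0,45,0,0,0,0,0.5]

```text
t: 26.65
eef_pos: [0.4426, 0.1525, 0.1493]
tool_rot: [1.0, -0.014, 0.0, -0.0]
contact_force: [0.8, -0.1, 0.4]
width: 0.064
grip_force: 0.0
```

Request:
arm_command:
  steps:
    - [0,45,0,0,0,0,0.5]
    - [0,45,0,0,0,0,0.5]
    - [0,45,0,0,0,0,0.5]
    - [0,45,0,0,0,0,0.5]
    - [0,45,0,0,0,0,0.5]
    - [0,0,0,0,0,0,0.5]

```text
t: 27.4
eef_pos: [0.4364, -0.0735, 0.1491]
tool_rot: [1.0, -0.016, 0.0, 0.0]
contact_force: [-0.4, 0.2, -0.4]
width: 0.0645
grip_force: 0.0
```

```bash
python3 -c "
from plant import imaging;import cv2,numpy as np
a=imaging.camera('top');b=imaging.camera('scene')
cv2.imwrite('pics/l4.png',np.hstack([cv2.resize(a[130:300,180:370],(400,358)),cv2.resize(b[150:370,250:420],(400,517))[:517] if 0 else cv2.resize(b[150:370,250:496],(400,358))])[...,::-1])"
```

```text
(no output)
```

View pics/l4.png

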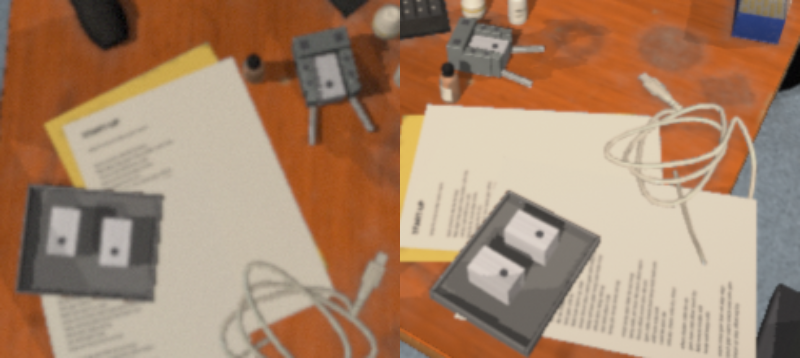

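The picture shows both misfits upright and side by side in the tray, at (63,230) and (115,243). B is flush in the gauge at (325,75), and the bystanders are standing. Handing in.

```bash
python3 -c "
from plant import order; print(order.finish_job())"
```

```text
the job is handed in; nothing more can be done
None
```

The job is handed in at about 27 s: socket B slid on and sits fully home on the pin. C stopped at the pin tip and A was ruled out by elimination without its own push test; both are flat, right way up and side by side in the tray, and I left the bystanders alone.

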